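# Give each turned box its own lid back

## Robot

A 6-joint arm with a two-finger parallel gripper is mounted at the origin on the work surface. World frame = base frame: x ahead of the robot, y to its left, z up, the work surface at z = 0. Lengths are in mm, angles in degrees, forces in N, time in s.
With the tool pointing down it reaches from about 350 to 850 mm from the base axis. Payload 8.1 kg.
Tool frame: the origin (TCP) lies midway between the tips of the shut fingers; the grasp point (between the pads) lies 19 mm behind it; z points along the fingers, y is the direction in which the jaws open and shut (so a half turn about z gives the same grasp; the last joint's range is limited). The gripper opens to 85 mm and grips with 20 to 120 N. Pads are 22 mm wide; open, the fingers measure 114 mm over their backs; the gripper's body (76 mm by 85 mm) begins 54 mm behind the grasp point. The pads swing forward as they close: fully open they stand 13 mm farther back than shut.
Start: joints at [-70.611, 7.471, 85.268, -0, 87.261, -4.893], TCP at [246.756, -546.916, 231.292] pointing down, gripper open.
Joint ranges: [-169.43, 169.43], [-51.17, 129.36], [1.28, 143.12], [-76.62, 256.62], [0, 156.53], [-152.29, 152.29]. Speed limits (degrees/s): [136.94, 136.94, 159.86, 180, 180, 180].

## Interface

Orientations are given as [roll, pitch, yaw] about the fixed x, y, z axes, in that order (R = Rz(yaw) Ry(pitch) Rx(roll)).
In Python, from bench import telemetry, snapshot, camera_params, job gives the robot as it stands. The module is installed in compiled form; this text tells all that it offers.
- The arm moves only by the shell command python3 -m jog 'ROWS' [FORCE]. ROWS is JSON, a list that holds one entry, the list of rows, each a list of 7 numbers: the shift along the tool's x, y, z in units of 50 mm (1.0 is 50 mm), then the turn, a rotation vector about the tool's x, y, z in units of 2 pi rad (1.0 is 2 pi rad), then the opening, from 0 (shut) to 1 (fully open). In form: [[[dx, dy, dz, rx, ry, rz, claw], ...]]. A call has 1 to 12 rows; each row shifts and turns the commanded pose from where the row before left it, along the tool's axes as they then stand; what a row does not reach is not made up. A row lasts 1/8 s, in which the tool goes at most 62.5 mm and 10.7 degrees, less where a joint would pass 70% of its speed; a pose out of reach is approached as far as the arm can. A call with a number of a shift or a turn outside -1 to 1 is refused whole. A call with a gripper value outside its range is refused whole. The fingers move at their own pace and stop on an object; FORCE is the grip in N (left out, the last holds). Time passes only in rows, so rows that do not move let the fingers close. It gives the time, the measured TCP pose, the force and the opening at its end, in the units of the state.
- telemetry.sense(): the state, without advancing time (a new reading comes with each control period).
- snapshot(name): name is "scene" or "top" or "wrist"; returns (picture, depth): 480x640x3 uint8, red, green, blue; 480x640 float32, mm along the optical axis (not along the pixel's ray), 0 where there is no reading.
- camera_params(name): a dict with "K" (3x3 intrinsics, pixels), "extrinsics" (4x4, takes a point from camera to world coordinates). Camera axes: x right, y down, z forward; pixel columns grow to the right and rows downward; lengths in mm; the calibration is good to about 2 mm. A picture is of the moment at which its call begins: read the wrist's pose just before it. camera_params takes no time and is no camera call; for the wrist camera it gives the pose at the moment of the call.
- job.hand_in(): hands the job in, once; it reports no verdict.
The state is a dict: "time": time; "joint_pos": joint angles; "qd": joint speeds; "joint_efforts": joint torques, N m; "tool_pos": TCP position; "tcp_rot": TCP orientation; "ft_force": force on the tool from outside, world axes, zero at the start; "wrist_torque": the same for the moment, N m; "finger_gap": finger opening in mm.
Only numpy, scipy, OpenCV 4.12 (cv2) and the standard library are available. Lean on these libraries where they do the work, as an engineer would, in place of code of your own. Each camera call takes 0.05 s, during which the arm holds its last target. There are 200 camera calls.

## Task

The lids of the four turned boxes got mixed up after lacquering: put every lid on the box of its own wood, properly closed, and leave the boxes standing where they are. The lacquer is still soft, so keep the lids upright, set them down rather than dropping them, and never lay one on the bare bench: the cork pad is the free spot for a lid in between.

Things in the scene. Friction and masses are not known exactly. Their poses are not given: they have to be found in the camera images.
- lid_maple: lid of pale cream maple, loose, about 70 g. Origin: centre of its underside, z up. Upwards from there: plug 7 mm high (49 mm across below, 58 above), round flange 74 mm across from 7 to 15 mm, straight round knob 24 mm across from 15 to 47 mm, to lift it by. Round: yaw is free. Fits every box loosely. At the start it sits closed on a box of another wood
- lid_walnut: lid of very dark brown walnut, loose, about 70 g. Origin: centre of its underside, z up. Upwards from there: plug 7 mm high (49 mm across below, 58 above), round flange 74 mm across from 7 to 15 mm, straight round knob 24 mm across from 15 to 47 mm, to lift it by. Round: yaw is free. Fits every box loosely. At the start it sits closed on a box of another wood
- lid_padauk: lid of red padauk wood, loose, about 70 g. Origin: centre of its underside, z up. Upwards from there: plug 7 mm high (49 mm across below, 58 above), round flange 74 mm across from 7 to 15 mm, straight round knob 24 mm across from 15 to 47 mm, to lift it by. Round: yaw is free. Fits every box loosely. At the start it sits closed on a box of another wood
- lid_chequer: lid of a chequered mosaic of pale maple and dark walnut (dark knob), loose, about 70 g. Origin: centre of its underside, z up. Upwards from there: plug 7 mm high (49 mm across below, 58 above), round flange 74 mm across from 7 to 15 mm, straight round knob 24 mm across from 15 to 47 mm, to lift it by. Round: yaw is free. Fits every box loosely. At the start it sits closed on a box of another wood
- box_maple: round turned box of pale cream maple, open top, loose, about 0.45 kg, 70 mm high, 98 mm across the belly, 80 mm at the rim, mouth 66 mm. Origin: centre of its underside on the bench, z up. A lid that is on has its flange on the rim, its plug in the mouth and its origin 63 mm above the box's origin
- box_walnut: round turned box of very dark brown walnut, open top, loose, about 0.45 kg, 70 mm high, 98 mm across the belly, 80 mm at the rim, mouth 66 mm. Origin: centre of its underside on the bench, z up. A lid that is on has its flange on the rim, its plug in the mouth and its origin 63 mm above the box's origin
- box_padauk: round turned box of red padauk wood, open top, loose, about 0.45 kg, 70 mm high, 98 mm across the belly, 80 mm at the rim, mouth 66 mm. Origin: centre of its underside on the bench, z up. A lid that is on has its flange on the rim, its plug in the mouth and its origin 63 mm above the box's origin
- box_chequer: round turned box of a chequered mosaic of pale maple and dark walnut, open top, loose, about 0.45 kg, 70 mm high, 98 mm across the belly, 80 mm at the rim, mouth 66 mm. Origin: centre of its underside on the bench, z up. A lid that is on has its flange on the rim, its plug in the mouth and its origin 63 mm above the box's origin
- pad: round cork pad fixed on the bench, 110 mm across, 8 mm thick, free at the start. Origin: centre of its underside. A lid stands on it on the flat bottom of its plug
Mind the look-alikes: they are no part of the job. What is shaped like the lid_padauk but pink is not meant.

How it is judged (in metres and radians):
At the end, for the whole second after the job is handed in: Each of the four lids sits on the box of its own wood: within 8 mm of its axis, level, fully seated (origin 60 to 66 mm above the box's origin); every box stands upright within 30 mm of where it was at the start; lids and boxes are at rest (horizontal distance between lid_maple and box_maple below 0.008 m and z of lid_maple in the frame of box_maple between 0.06 and 0.066 m and angle between each of lid_maple, box_maple, lid_walnut, box_walnut, lid_padauk, box_padauk, lid_chequer, box_chequer's own z axis and vertical below 0.06 rad and distance of each of box_maple, box_walnut, box_padauk, box_chequer from where it was at the start of the episode below 0.03 m and linear speed of each of lid_maple, box_maple, lid_walnut, box_walnut, lid_padauk, box_padauk, lid_chequer, box_chequer below 0.02 m/s and horizontal distance between lid_walnut and box_walnut below 0.008 m and z of lid_walnut in the frame of box_walnut between 0.06 and 0.066 m and horizontal distance between lid_padauk and box_padauk below 0.008 m and z of lid_padauk in the frame of box_padauk between 0.06 and 0.066 m and horizontal distance between lid_chequer and box_chequer below 0.008 m and z of lid_chequer in the frame of box_chequer between 0.06 and 0.066 m); the robot touches nothing.
It fails at once if a lid is laid or falls on the bare bench (height (world z) of any of lid_maple, lid_walnut, lid_padauk, lid_chequer below 0.004 m).
It fails at once if a lid is turned on its side or over (angle between any of lid_maple, lid_walnut, lid_padauk, lid_chequer's own z axis and vertical above 1 rad).
It fails at once if a lid is dropped: it falls freely by more than about 25 mm ((linear speed of lid_maple above 0.7 m/s and contact force between the fingers and lid_maple below 0.05 N) or (linear speed of lid_walnut above 0.7 m/s and contact force between the fingers and lid_walnut below 0.05 N) or (linear speed of lid_padauk above 0.7 m/s and contact force between the fingers and lid_padauk below 0.05 N) or (linear speed of lid_chequer above 0.7 m/s and contact force between the fingers and lid_chequer below 0.05 N)).
It fails at once if a box is pushed more than 40 mm from its place or tipped ((distance of box_maple from where it was at the start of the episode above 0.04 m or angle between box_maple's own z axis and vertical above 0.3 rad) or (distance of box_walnut from where it was at the start of the episode above 0.04 m or angle between box_walnut's own z axis and vertical above 0.3 rad) or (distance of box_padauk from where it was at the start of the episode above 0.04 m or angle between box_padauk's own z axis and vertical above 0.3 rad) or (distance of box_chequer from where it was at the start of the episode above 0.04 m or angle between box_chequer's own z axis and vertical above 0.3 rad)).
It also fails if it takes over 120 s, if anything falls off the work surface, if the arm or the gripper's body presses on something with over 40 N, if the wrist force passes 120 N, or if a joint passes its speed limit or range.

## Working session

There is one attempt and no reset: what is moved stays moved. The work goes in short steps, Python scripts to look and compute and a shell command to move; the robot and the scene stay as the last step left them, time stands still between calls to the robot, and variables do not carry over. Pictures are saved under pics/ and viewed, about 12 in all and at most 16, crops included, and the job is handed in when it is done.

```bash
mkdir -p pics; python3 - <<'E'
from bench import telemetry, snapshot, camera_params
import cv2, numpy as np
s=telemetry.sense(); print(s)
for n in("scene","top"):
    p,d=snapshot(n); cv2.imwrite(f"pics/{n}0.png",p[:,:,::-1]); np.save(f"pics/{n}0.npy",d)
    c=camera_params(n); print(n,np.round(c["K"],1).tolist(),np.round(c["extrinsics"],3).tolist())
E
```

```text
{'time': 0.0, 'joint_pos': array([-7.06111321e+01,  7.51484759e+00,  8.53318935e+01, -1.01166911e-03,
        8.72619787e+01, -4.89396331e+00]), 'qd': array([0.06116296, 0.0148478 , 0.08570686, 0.11681196, 0.07026719,
       0.04626677]), 'joint_efforts': array([ 2.28757635e-03, -5.69401431e+01, -5.00552416e+01, -4.71076405e-06,
        1.48683088e-02, -6.76920877e-06]), 'tool_pos': array([ 246.5598887 , -546.37141343,  230.22210485]), 'tcp_rot': array([-1.79891590e+02, -8.26835634e-03,  2.42828726e+01]), 'ft_force': array([-0.1048849 , -0.76708968,  0.25217922]), 'wrist_torque': array([ 0.01314114, -0.01814962, -0.01277841]), 'finger_gap': 85.42058543998574}
scene [[491.2, 0.0, 322.1], [0.0, 491.2, 245.2], [0.0, 0.0, 1.0]] [[-0.796, 0.514, -0.321, 784.555], [0.606, 0.665, -0.438, 362.019], [-0.011, -0.543, -0.84, 922.426], [0.0, 0.0, 0.0, 1.0]]
top [[470.4, 0.0, 322.1], [0.0, 470.4, 235.0], [0.0, 0.0, 1.0]] [[0.008, -0.996, 0.087, 401.156], [-1.0, -0.009, -0.005, -64.45], [0.006, -0.087, -0.996, 967.989], [0.0, 0.0, 0.0, 1.0]]
```

View pics/top0.png

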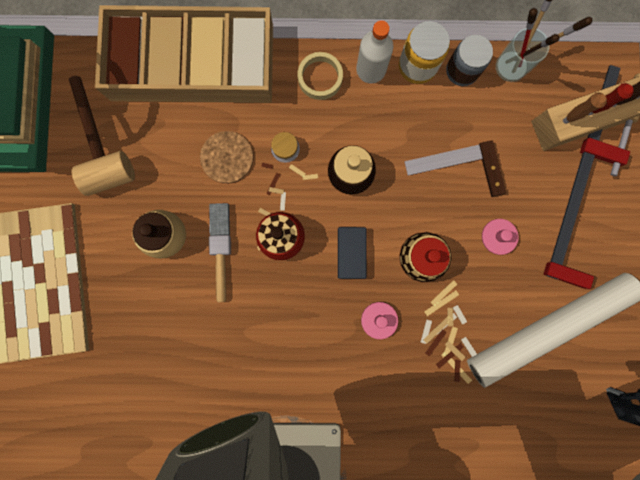

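View pics/scene0.png

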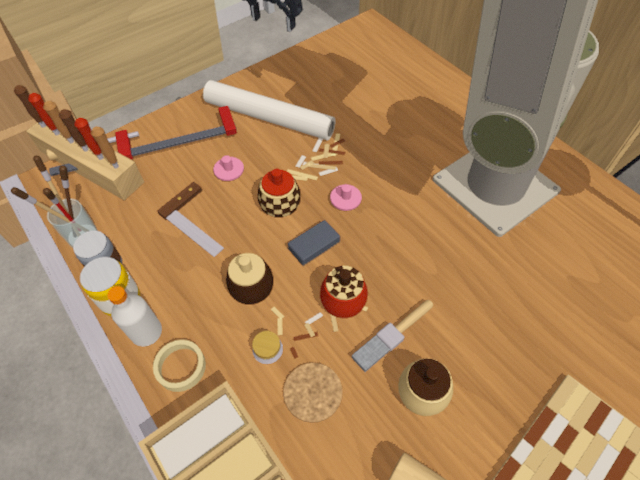

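The top view shows:
- Maple box at (158,233), carrying the walnut lid.
- Padauk box at (280,236), carrying the chequer lid.
- Walnut box at (352,169), carrying the maple lid.
- Chequer box at (427,257), carrying the red lid.
- Cork pad at (227,157).

Three things could be lid_padauk: (427,257) on the chequer box, and two flat on the bench at (500,236) and (380,320). The last two are pink, so they are the look-alikes. Only (427,257) is red and sits on a box. I'll confirm that in one crop and measure from depth.

```bash
cat > h.py <<'E'
from bench import telemetry, snapshot, camera_params
import cv2, numpy as np
def cloud(n,d,c=None):
    c=c or camera_params(n); K,E=np.array(c["K"]),np.array(c["extrinsics"])
    v,u=np.mgrid[:480,:640]
    P=np.stack([(u-K[0,2])/K[0,0]*d,(v-K[1,2])/K[1,1]*d,d],-1)
    W=P@E[:3,:3].T+E[:3,3]; W[d<=0]=np.nan
    return W
def blob(W,xy,z0,z1,r):
    m=(W[...,2]>z0)&(W[...,2]<z1)&(np.hypot(W[...,0]-xy[0],W[...,1]-xy[1])<r)
    q=W[m]
    (cx,cy),R=cv2.minEnclosingCircle(q[:,:2].astype(np.float32))
    return np.round([cx,cy,2*R,np.median(q[:,2]),len(q)],1)
E
python3 - <<'E'
from h import *
p=cv2.imread("pics/top0.png"); cv2.imwrite("pics/crop1.png",cv2.resize(p[140:350,120:530],(800,410),interpolation=cv2.INTER_CUBIC))
T=cloud("top",np.load("pics/top0.npy")); S=cloud("scene",np.load("pics/scene0.npy"))
for n,(u,v) in dict(bmaple=(170,240),bpadauk=(285,243),bwalnut=(352,180),bchequer=(425,262),pink1=(495,240),pink2=(378,325)).items():
    xy=T[v,u,:2]
    for W,c in((T,"top"),(S,"scene")):
        k=blob(W,xy,100,118,50) if n[0]=='b' else blob(W,xy,33,55,50)
        f=blob(W,xy,74,83,55) if n[0]=='b' else k
        print(n,c,"knob",k,"flange",f)
for W,c in((T,"top"),(S,"scene")):print("pad",c,blob(W,T[157,227,:2],5,11.5,70))
E
```

```text
bmaple top knob [484.5 253.3  24.  109.7 148. ] flange [483.7 252.3  73.4  78.2 706. ]
bmaple scene knob [481.8 255.2  24.2 109.8 173. ] flange [480.4 253.5  73.2  78.2 770. ]
bpadauk top knob [481.5  15.   23.4 109.7 129. ] flange [481.7  14.7  73.4  78.3 966. ]
bpadauk scene knob [478.8  16.7  24.6 109.5 135. ] flange [478.1  15.9  73.8  78.8 761. ]
bwalnut top knob [ 617.6 -127.8   23.7  109.6  134. ] flange [ 616.9 -127.8   73.6   78.   757. ]
bwalnut scene knob [ 614.3 -124.9   24.   109.8  120. ] flange [ 612.7 -126.    75.4   78.3  634. ]
bchequer top knob [ 441.2 -274.4   23.7  109.6  142. ] flange [ 441.3 -274.5   73.7   77.9 1001. ]
bchequer scene knob [ 439.3 -272.4   26.7  109.2   96. ] flange [ 439.2 -271.5   76.8   78.5  528. ]
pink1 top knob [ 485.8 -432.6   25.1   46.1  138. ] flange [ 485.8 -432.6   25.1   46.1  138. ]
pink1 scene knob [ 483.8 -431.5   26.    45.8   93. ] flange [ 483.8 -431.5   26.    45.8   93. ]
pink2 top knob [ 314.7 -186.5   23.8   46.5  124. ] flange [ 314.7 -186.5   23.8   46.5  124. ]
pink2 scene knob [ 312.4 -183.4   24.7   46.5   99. ] flange [ 312.4 -183.4   24.7   46.5   99. ]
pad top [ 651.1  133.4  118.7    8.1 2004. ]
pad scene [ 641.7  134.5  119.6    8.3 2628. ]
```

View pics/crop1.png

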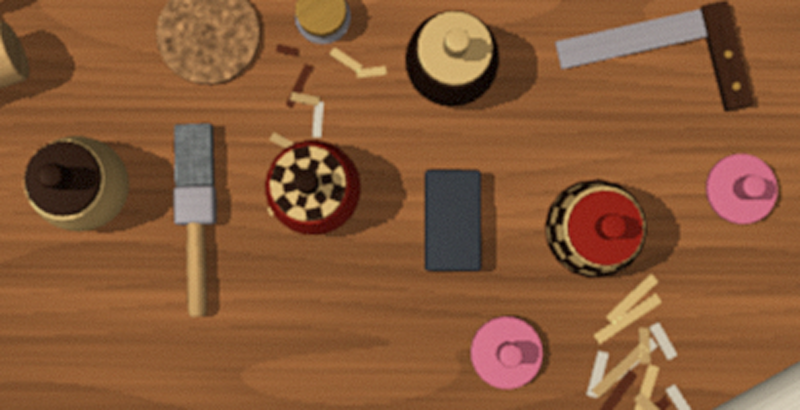

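The crop confirms it: red lid at (610,228) on the chequered box, and both pink lids, at (742,188) and (507,352), are the look-alikes. The measured sizes and heights match (24 mm knob, 74 mm flange, z 110 and 78). I'll turn the tool to yaw 0 and go above the padauk lid.

```bash
python3 -m jog '[[[0,0,0,0,0,0.0225,1],[0,0,0,0,0,0.0225,1],[0,0,0,0,0,0.0225,1],[0.484,-0.684,0,0,0,0,1],[0.484,-0.684,0,0,0,0,1],[0.484,-0.684,0,0,0,0,1],[0.484,-0.684,0,0,0,0,1],[0.484,-0.684,0,0,0,0,1],[0.484,-0.684,0,0,0,0,1],[0.484,-0.684,0,0,0,0,1],[0.484,-0.684,0,0,0,0,1]]]' 40; python3 -m jog '[[[0,0,0,0,0,0,1],[0,0,0,0,0,0,1]]]'
python3 - <<'E'
from h import *
c=camera_params("wrist"); p,d=snapshot("wrist"); cv2.imwrite("pics/w1.png",p[:,:,::-1]); W=cloud("wrist",d,c)
m=(W[...,2]>60)&(W[...,2]<120); print(m.sum())
xy=(440,-273)
for a in((100,118,50),(74,83,55)):
    try: print(blob(W,xy,*a))
    except Exception as e: print("none")
E
```

```text
time: 1.48
tool_pos: [440.9, -272.0, 230.9]
tcp_rot: [-180.0, 0.0, -0.0]
ft_force: [0.5, 0.5, 0.0]
finger_gap: 85.4
time: 1.72
tool_pos: [440.1, -273.5, 230.9]
tcp_rot: [180.0, 0.0, 0.0]
ft_force: [-0.3, -0.1, -0.3]
finger_gap: 85.4
13348
[ 438.7 -276.3   23.9  110.1  852. ]
[ 438.3 -276.2   74.1   78.4 5416. ]
```

View pics/w1.png

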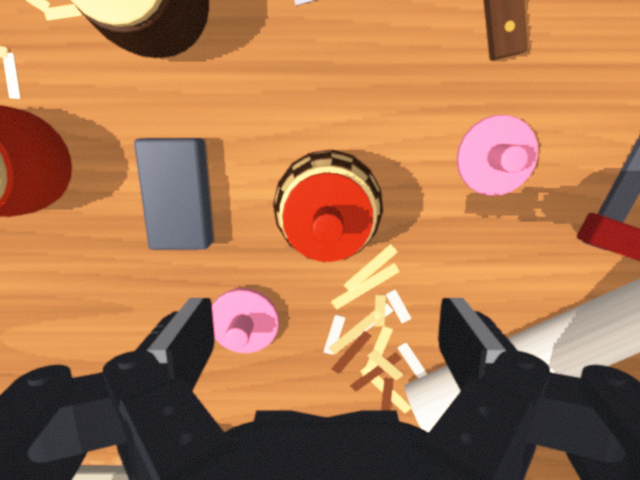

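Wrist view: red lid knob at (328,223), midway between the fingers. It agrees with the fixed cameras to 3 mm. Descend and grip.

```bash
python3 -m jog '[[[-0.01,0.02,0.48,0,0,0,1],[0,0,0.48,0,0,0,1],[0,0,0.48,0,0,0,1],[0,0,0.48,0,0,0,1],[0,0,0.4,0,0,0,1],[0,0,0.3,0,0,0,1],[0,0,0.2,0,0,0,1],[0,0,0.11,0,0,0,1],[0,0,0,0,0,0,1]]]'
python3 -m jog '[[[0,0,0,0,0,0,0.5],[0,0,0,0,0,0,0.2],[0,0,0,0,0,0,0.1],[0,0,0,0,0,0,0.1],[0,0,0,0,0,0,0.1],[0,0,0,0,0,0,0.1],[0,0,0,0,0,0,0.1],[0,0,0,0,0,0,0.1]]]' 40
```

```text
time: 2.9
tool_pos: [439.9, -274.5, 84.8]
tcp_rot: [-180.0, 0.0, -0.0]
ft_force: [1.1, -0.2, 0.5]
finger_gap: 85.7
time: 3.9
tool_pos: [440.2, -274.5, 85.2]
tcp_rot: [180.0, -0.0, -0.0]
ft_force: [-0.8, 1.4, 5.2]
finger_gap: 22.6
```

```bash
python3 -m jog '[[[0,0,-0.1,0,0,0,0.1],[0,0,-0.2,0,0,0,0.1],[0,0,-0.4,0,0,0,0.1],[0,0,-0.5,0,0,0,0.1],[0,0,-0.5,0,0,0,0.1],[0,0,-0.3,0,0,0,0.1],[0,0,-0.3,0,0,0,0.1],[0,0,0,0,0,0,0.1],[0,0,0,0,0,0,0.1]]]'
python3 - <<'E'
from h import *
p,d=snapshot("top"); cv2.imwrite("pics/t2.png",p[100:400,80:560,::-1])
T=cloud("top",d); print(blob(T,(440,-274),60,75,45))
p,d=snapshot("scene"); S=cloud("scene",d);print(blob(S,(440,-274),60,75,45))
# pad by colour-free depth fit: centroid of points z 5..11
for W in(T,S):
    m=(np.abs(W[...,2]-8.2)<2.2)&(np.hypot(W[...,0]-646,W[...,1]-134)<58); print(W[m].mean(0))
E
```

```text
time: 5.03
tool_pos: [439.6, -274.1, 198.9]
tcp_rot: [-180.0, 0.1, -0.0]
ft_force: [-0.0, 0.2, -1.1]
finger_gap: 22.9
[ 442.5 -272.1   85.7   68.5  322. ]
[ 439.8 -273.5   88.8   68.5  461. ]
[647.94347422 130.27742405   8.20207195]
[645.40970493 133.28265287   8.19621927]
```

View pics/t2.png

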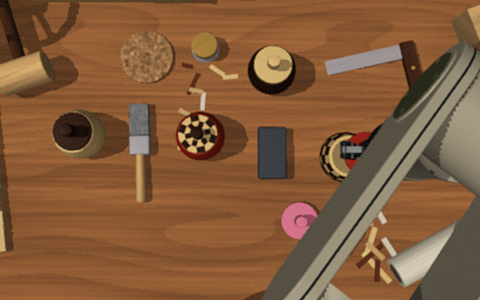

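Top view: the red lid is in the fingers at (358,146), the chequer box has stayed put, and the pad is at (147,56). Carry to the pad.

```bash
python3 -m jog '[[[0.2,-0.393,0,0,0,0,0.1],[0.394,-0.774,0,0,0,0,0.1],[0.394,-0.774,0,0,0,0,0.1],[0.394,-0.774,0,0,0,0,0.1],[0.394,-0.774,0,0,0,0,0.1],[0.394,-0.774,0,0,0,0,0.1],[0.394,-0.774,0,0,0,0,0.1],[0.394,-0.774,0,0,0,0,0.1],[0.394,-0.774,0,0,0,0,0.1],[0.394,-0.774,0,0,0,0,0.1],[0.394,-0.774,0,0,0,0,0.1],[0,0,0,0,0,0,0.1]]]'
python3 -m jog '[[[0,0,0.3,0,0,0,0.1],[0,0,0.5,0,0,0,0.1],[0,0,0.5,0,0,0,0.1],[0,0,0.5,0,0,0,0.1],[0,0,0.5,0,0,0,0.1],[0,0,0.4,0,0,0,0.1],[0,0,0.2,0,0,0,0.1],[0,0,0.2,0,0,0,0.1],[0,0,0.1,0,0,0,0.1],[0,0,0,0,0,0,0.1],[0,0,0,0,0,0,0.1]]]'
```

```text
time: 6.62
tool_pos: [647.0, 135.1, 198.1]
tcp_rot: [-180.0, 0.1, 0.2]
ft_force: [0.0, -1.0, -1.0]
finger_gap: 22.6
time: 8.0
tool_pos: [647.6, 132.3, 40.6]
tcp_rot: [-180.0, -0.1, -0.0]
ft_force: [-0.2, -0.3, 0.4]
finger_gap: 22.6
```

```bash
python3 -m jog '[[[0,0,0.08,0,0,0,0.1],[0,0,0.06,0,0,0,0.1],[0,0,0.04,0,0,0,0.1],[0,0,0.02,0,0,0,0.1],[0,0,0,0,0,0,0.1],[0,0,0,0,0,0,0.1]]]'
```

```text
time: 8.75
tool_pos: [647.1, 132.2, 30.3]
tcp_rot: [180.0, 0.0, -0.0]
ft_force: [-4.4, 0.2, 5.4]
finger_gap: 22.5
```

```bash
python3 -m jog '[[[0,0,0,0,0,0,0.4],[0,0,0,0,0,0,0.6],[0,0,0,0,0,0,1],[0,0,0,0,0,0,1],[0,0,0,0,0,0,1],[0,0,-0.2,0,0,0,1],[0,0,-0.6,0,0,0,1],[0,0,-0.8,0,0,0,1],[0,0,-0.8,0,0,0,1],[0,0,-0.8,0,0,0,1],[0,0,-0.8,0,0,0,1],[0,0,0,0,0,0,1]]]'
python3 -m jog '[[[-0.557,0.389,0,0,0,0,1],[-0.557,0.389,0,0,0,0,1],[-0.557,0.389,0,0,0,0,1],[-0.557,0.389,0,0,0,0,1],[-0.557,0.389,0,0,0,0,1],[-0.557,0.389,0,0,0,0,1],[0,0,0,0,0,0,1],[0,0,0,0,0,0,1]]]'
cat > w.py <<'E'
from h import *
import sys
x,y,name=float(sys.argv[1]),float(sys.argv[2]),sys.argv[3]
pads=len(sys.argv)>4
c=camera_params("wrist"); p,d=snapshot("wrist"); cv2.imwrite(f"pics/{name}.png",p[:,:,::-1]); W=cloud("wrist",d,c)
print("tool",telemetry.sense()["tool_pos"].round(1))
for a in (((45,62,50),(20,27,55)) if pads else ((100,118,50),(74,83,55),(64,72.5,55))):
    try: print(a,blob(W,(x,y),*a))
    except Exception: print(a,"none")
E
python3 w.py 480 16 w2
```

```text
time: 10.25
tool_pos: [649.6, 132.5, 236.2]
tcp_rot: [-179.9, -0.5, -0.0]
ft_force: [0.5, -0.9, 0.4]
finger_gap: 85.6
time: 11.25
tool_pos: [480.2, 15.7, 229.8]
tcp_rot: [-180.0, -0.0, -0.0]
ft_force: [1.4, 0.2, 0.1]
finger_gap: 85.5
tool [480.4  15.9 229.8]
(100, 118, 50) [479.1  13.9  23.8 110.1 859. ]
(74, 83, 55) [ 478.9   14.1   74.2   78.8 5499. ]
(64, 72.5, 55) [479.4  12.9  81.   69.9 920. ]
```

```bash
python3 -m jog '[[[-0.01,0.02,0.48,0,0,0,1],[0,0,0.48,0,0,0,1],[0,0,0.48,0,0,0,1],[0,0,0.48,0,0,0,1],[0,0,0.4,0,0,0,1],[0,0,0.3,0,0,0,1],[0,0,0.2,0,0,0,1],[0,0,0.07,0,0,0,1],[0,0,0,0,0,0,1]]]'
python3 -m jog '[[[0,0,0,0,0,0,0.5],[0,0,0,0,0,0,0.2],[0,0,0,0,0,0,0.1],[0,0,0,0,0,0,0.1],[0,0,0,0,0,0,0.1],[0,0,0,0,0,0,0.1],[0,0,0,0,0,0,0.1],[0,0,0,0,0,0,0.1]]]' 40
python3 -m jog '[[[0,0,-0.1,0,0,0,0.1],[0,0,-0.2,0,0,0,0.1],[0,0,-0.4,0,0,0,0.1],[0,0,-0.5,0,0,0,0.1],[0,0,-0.5,0,0,0,0.1],[0,0,-0.3,0,0,0,0.1],[0,0,-0.3,0,0,0,0.1],[0,0,0,0,0,0,0.1],[0,0,0,0,0,0,0.1]]]'
```

```text
time: 12.42
tool_pos: [479.7, 14.6, 85.6]
tcp_rot: [180.0, -0.0, -0.0]
ft_force: [0.7, 0.4, -0.1]
finger_gap: 85.6
time: 13.42
tool_pos: [479.7, 14.6, 85.7]
tcp_rot: [180.0, -0.0, -0.0]
ft_force: [-1.2, 0.5, 6.5]
finger_gap: 22.9
time: 14.55
tool_pos: [479.0, 14.6, 199.5]
tcp_rot: [-180.0, 0.1, -0.0]
ft_force: [-0.7, 0.5, -1.1]
finger_gap: 22.6
```

```bash
python3 -m jog '[[[-0.1,0.7225,0,0,0,0,0.1],[-0.1,0.7225,0,0,0,0,0.1],[-0.1,0.7225,0,0,0,0,0.1],[-0.1,0.7225,0,0,0,0,0.1],[-0.1,0.7225,0,0,0,0,0.1],[-0.1,0.7225,0,0,0,0,0.1],[-0.1,0.7225,0,0,0,0,0.1],[-0.1,0.7225,0,0,0,0,0.1],[0,0,0,0,0,0,0.1],[0,0,0,0,0,0,0.1],[0,0,0,0,0,0,0.1]]]'
python3 - <<'E'
from h import *
for n in("top","scene"):
    p,d=snapshot(n); W=cloud(n,d); cv2.imwrite(f"pics/p2{n}.png",p[:,:,::-1])
    for a in((64,74,50),(165,182,60)):
        try: print(n,a,blob(W,(440,-274),*a))
        except Exception: print("none")
E
```

```text
time: 15.92
tool_pos: [439.4, -273.4, 199.8]
tcp_rot: [-180.0, 0.0, 0.0]
ft_force: [-0.7, 0.7, -1.0]
finger_gap: 22.5
top (64, 74, 50) [ 442.2 -274.    84.7   69.1  264. ]
top (165, 182, 60) [ 0.  0.  0. nan  0.]
scene (64, 74, 50) [ 440.2 -272.    86.4   69.5  373. ]
scene (165, 182, 60) [ 0.  0.  0. nan  0.]
  return _methods._mean(a, axis=axis, dtype=dtype,
  ret = ret.dtype.type(ret / rcount)
```

View pics/p2scene.png

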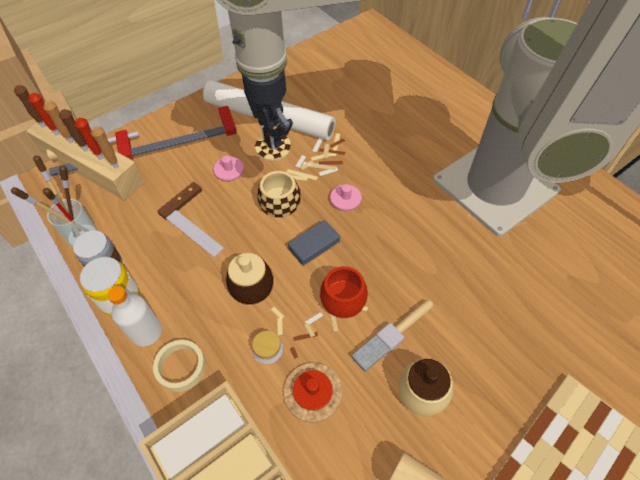

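Scene view: the red lid stands on the pad (313,390), the padauk box is open (344,290), and the chequer lid is held level above its box (279,192). The box reads as unmoved. Lower it.

```bash
python3 -m jog '[[[0,0,0.3,0,0,0,0.1],[0,0,0.5,0,0,0,0.1],[0,0,0.5,0,0,0,0.1],[0,0,0.4,0,0,0,0.1],[0,0,0.2,0,0,0,0.1],[0,0,0.15,0,0,0,0.1],[0,0,0.1,0,0,0,0.1],[0,0,0.06,0,0,0,0.1],[0,0,0.03,0,0,0,0.1],[0,0,0,0,0,0,0.1],[0,0,0,0,0,0,0.1]]]'
```

```text
time: 17.4
tool_pos: [439.5, -274.6, 88.6]
tcp_rot: [180.0, -0.0, -0.0]
ft_force: [-0.1, -0.0, -0.7]
finger_gap: 22.7
```

```bash
python3 -m jog '[[[0,0,0.03,0,0,0,0.1],[0,0,0.02,0,0,0,0.1],[0,0,0.01,0,0,0,0.1],[0,0,0,0,0,0,0.1]]]'
python3 -m jog '[[[0,0,0,0,0,0,0.4],[0,0,0,0,0,0,0.6],[0,0,0,0,0,0,1],[0,0,0,0,0,0,1],[0,0,0,0,0,0,1],[0,0,-0.2,0,0,0,1],[0,0,-0.6,0,0,0,1],[0,0,-0.8,0,0,0,1],[0,0,-0.7,0,0,0,1],[0,0,-0.6,0,0,0,1],[0,0,0,0,0,0,1],[0,0,0,0,0,0,1]]]'
python3 w.py 440 -274 w3
```

```text
time: 17.9
tool_pos: [439.4, -274.5, 85.7]
tcp_rot: [180.0, -0.0, -0.0]
ft_force: [-1.3, 1.8, 6.3]
finger_gap: 22.8
time: 19.4
tool_pos: [439.2, -274.3, 229.9]
tcp_rot: [-180.0, 0.0, -0.0]
ft_force: [-0.2, 0.2, -0.7]
finger_gap: 85.3
tool [ 438.8 -274.   229.2]
(100, 118, 50) [ 438.8 -276.2   23.9  110.1  867. ]
(74, 83, 55) [ 438.6 -276.1   74.    78.8 5494. ]
(64, 72.5, 55) [ 440.2 -276.7   85.3   69.5 1274. ]
```

Chequer lid is seated (top at 110.1, flange at 78.8). Back to the pad for the red lid.

```bash
python3 -m jog '[[[0.4156,-0.8134,0,0,0,0,1],[0.4156,-0.8134,0,0,0,0,1],[0.4156,-0.8134,0,0,0,0,1],[0.4156,-0.8134,0,0,0,0,1],[0.4156,-0.8134,0,0,0,0,1],[0.4156,-0.8134,0,0,0,0,1],[0.4156,-0.8134,0,0,0,0,1],[0.4156,-0.8134,0,0,0,0,1],[0.4156,-0.8134,0,0,0,0,1],[0.4156,-0.8134,0,0,0,0,1],[0,0,0,0,0,0,1],[0,0,0,0,0,0,1]]]'
python3 w.py 647 132 w4 pad
```

```text
time: 20.95
tool_pos: [646.5, 132.0, 228.5]
tcp_rot: [180.0, 0.2, 0.0]
ft_force: [-0.4, -0.0, 0.1]
finger_gap: 85.2
tool [646.6 131.5 229.1]
(45, 62, 50) [645.5 130.5  23.8  55.2 614. ]
(20, 27, 55) [ 645.4  130.4   73.8   23.5 4062. ]
```

```bash
python3 -m jog '[[[0,0,0.5,0,0,0,1],[0,0,0.6,0,0,0,1],[0,0,0.6,0,0,0,1],[0,0,0.6,0,0,0,1],[0,0,0.5,0,0,0,1],[0,0,0.4,0,0,0,1],[0,0,0.3,0,0,0,1],[0,0,0.2,0,0,0,1],[0,0,0.15,0,0,0,1],[0,0,0.08,0,0,0,1],[0,0,0,0,0,0,1],[0,0,0,0,0,0,1]]]'
python3 -m jog '[[[0,0,0,0,0,0,0.5],[0,0,0,0,0,0,0.2],[0,0,0,0,0,0,0.1],[0,0,0,0,0,0,0.1],[0,0,0,0,0,0,0.1],[0,0,0,0,0,0,0.1],[0,0,0,0,0,0,0.1],[0,0,0,0,0,0,0.1]]]' 40
```

```text
time: 22.5
tool_pos: [647.7, 132.3, 34.4]
tcp_rot: [-180.0, -0.1, -0.0]
ft_force: [0.5, -0.1, -0.0]
finger_gap: 85.2
time: 23.5
tool_pos: [647.5, 132.2, 34.0]
tcp_rot: [-180.0, -0.0, -0.0]
ft_force: [0.8, 0.8, 3.0]
finger_gap: 22.5
```

```bash
python3 -m jog '[[[0,0,-0.1,0,0,0,0.1],[0,0,-0.3,0,0,0,0.1],[0,0,-0.6,0,0,0,0.1],[0,0,-0.6,0,0,0,0.1],[0,0,-0.6,0,0,0,0.1],[0,0,-0.5,0,0,0,0.1],[0,0,-0.4,0,0,0,0.1],[0,0,-0.2,0,0,0,0.1],[0,0,0,0,0,0,0.1],[0,0,0,0,0,0,0.1]]]'
python3 -m jog '[[[-0.5593,0.3923,0,0,0,0,0.1],[-0.5593,0.3923,0,0,0,0,0.1],[-0.5593,0.3923,0,0,0,0,0.1],[-0.5593,0.3923,0,0,0,0,0.1],[-0.5593,0.3923,0,0,0,0,0.1],[-0.5593,0.3923,0,0,0,0,0.1],[0,0,0,0,0,0,0.1],[0,0,0,0,0,0,0.1],[0,0,0,0,0,0,0.1]]]'
python3 -m jog '[[[0,0,0.3,0,0,0,0.1],[0,0,0.5,0,0,0,0.1],[0,0,0.5,0,0,0,0.1],[0,0,0.4,0,0,0,0.1],[0,0,0.2,0,0,0,0.1],[0,0,0.1,0,0,0,0.1],[0,0,0.08,0,0,0,0.1],[0,0,0,0,0,0,0.1],[0,0,0,0,0,0,0.1]]]'
```

```text
time: 24.75
tool_pos: [646.6, 132.1, 197.3]
tcp_rot: [180.0, 0.1, -0.0]
ft_force: [0.0, -0.7, -0.7]
finger_gap: 22.4
time: 25.88
tool_pos: [479.8, 15.0, 198.5]
tcp_rot: [-180.0, 0.0, 0.0]
ft_force: [0.3, 0.7, -0.6]
finger_gap: 22.9
time: 27.0
tool_pos: [479.9, 14.5, 95.4]
tcp_rot: [180.0, -0.1, -0.0]
ft_force: [-0.0, 1.1, -0.7]
finger_gap: 22.7
```

Down another 6.3 mm to about 89.

```bash
python3 -m jog '[[[0,0,0.05,0,0,0,0.1],[0,0,0.04,0,0,0,0.1],[0,0,0.03,0,0,0,0.1],[0,0,0.01,0,0,0,0.1],[0,0,0,0,0,0,0.1],[0,0,0,0,0,0,0.1]]]'
```

```text
time: 27.75
tool_pos: [479.6, 14.6, 88.9]
tcp_rot: [180.0, -0.0, -0.0]
ft_force: [-3.4, -0.4, 6.0]
finger_gap: 22.2
```

```bash
python3 -m jog '[[[0,0,0,0,0,0,0.4],[0,0,0,0,0,0,0.6],[0,0,0,0,0,0,1],[0,0,0,0,0,0,1],[0,0,0,0,0,0,1],[0,0,-0.2,0,0,0,1],[0,0,-0.6,0,0,0,1],[0,0,-0.8,0,0,0,1],[0,0,-0.7,0,0,0,1],[0,0,-0.5,0,0,0,1],[0,0,0,0,0,0,1],[0,0,0,0,0,0,1]]]'
python3 w.py 480 15 w5
python3 -m jog '[[[0.006,-0.596,0,0,0,0,1],[0.006,-0.596,0,0,0,0,1],[0.006,-0.596,0,0,0,0,1],[0.006,-0.596,0,0,0,0,1],[0.006,-0.596,0,0,0,0,1],[0.006,-0.596,0,0,0,0,1],[0.006,-0.596,0,0,0,0,1],[0.006,-0.596,0,0,0,0,1],[0,0,0,0,0,0,1],[0,0,0,0,0,0,1]]]'
python3 w.py 482 253 w6
```

```text
time: 29.25
tool_pos: [479.1, 14.6, 227.7]
tcp_rot: [-180.0, 0.0, -0.0]
ft_force: [-0.5, -0.0, -0.2]
finger_gap: 85.3
tool [478.8  14.6 227.1]
(100, 118, 50) [477.8  12.8  24.  110.1 881. ]
(74, 83, 55) [ 478.    13.    73.8   78.4 5525. ]
(64, 72.5, 55) [ 479.4   13.2   80.9   70.1 1030. ]
time: 30.55
tool_pos: [481.4, 252.3, 227.1]
tcp_rot: [179.9, 0.1, -0.0]
ft_force: [0.2, -0.3, 0.2]
finger_gap: 85.3
tool [481.6 252.1 227.4]
(100, 118, 50) [481.7 253.2  23.8 110.1 880. ]
(74, 83, 55) [ 481.5  253.2   73.9   78.4 5578. ]
(64, 72.5, 55) [480.9 253.8  81.2  69.9 944. ]
```

View pics/w6.png

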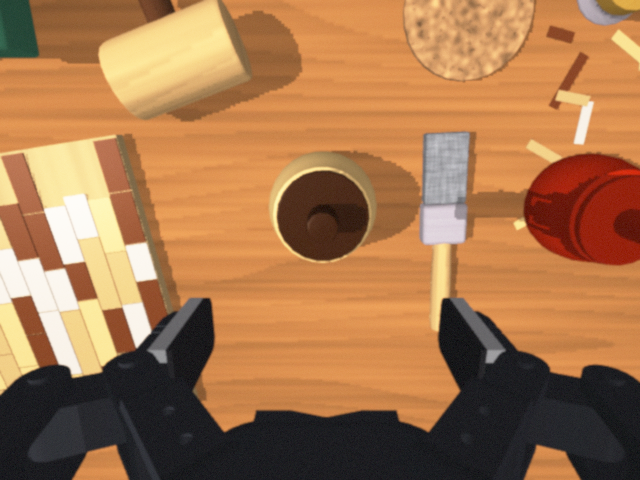

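Wrist view: walnut lid knob at (322,223) on the pale maple box, and the padauk box at right now wears the red lid (seated, 110.1). Grip the walnut lid.

```bash
python3 -m jog '[[[0.012,-0.034,0.48,0,0,0,1],[0,0,0.48,0,0,0,1],[0,0,0.48,0,0,0,1],[0,0,0.48,0,0,0,1],[0,0,0.4,0,0,0,1],[0,0,0.3,0,0,0,1],[0,0,0.18,0,0,0,1],[0,0,0.03,0,0,0,1],[0,0,0,0,0,0,1]]]'
python3 -m jog '[[[0,0,0,0,0,0,0.5],[0,0,0,0,0,0,0.2],[0,0,0,0,0,0,0.1],[0,0,0,0,0,0,0.1],[0,0,0,0,0,0,0.1],[0,0,0,0,0,0,0.1],[0,0,0,0,0,0,0.1],[0,0,0,0,0,0,0.1]]]' 40
python3 -m jog '[[[0,0,-0.1,0,0,0,0.1],[0,0,-0.2,0,0,0,0.1],[0,0,-0.4,0,0,0,0.1],[0,0,-0.5,0,0,0,0.1],[0,0,-0.5,0,0,0,0.1],[0,0,-0.3,0,0,0,0.1],[0,0,-0.3,0,0,0,0.1],[0,0,0,0,0,0,0.1],[0,0,0,0,0,0,0.1]]]'
```

```text
time: 31.72
tool_pos: [483.0, 254.8, 87.4]
tcp_rot: [-180.0, -0.1, -0.0]
ft_force: [-0.2, 0.0, 1.0]
finger_gap: 85.3
time: 32.72
tool_pos: [482.7, 254.8, 87.1]
tcp_rot: [-180.0, -0.0, -0.0]
ft_force: [-1.6, 0.1, 5.2]
finger_gap: 22.3
time: 33.85
tool_pos: [482.1, 254.5, 200.9]
tcp_rot: [180.0, 0.1, -0.0]
ft_force: [-0.4, 0.3, -0.9]
finger_gap: 22.8
```

```bash
python3 -m jog '[[[0.5483,0.4077,0,0,0,0,0.1],[0.5483,0.4077,0,0,0,0,0.1],[0.5483,0.4077,0,0,0,0,0.1],[0.5483,0.4077,0,0,0,0,0.1],[0.5483,0.4077,0,0,0,0,0.1],[0.5483,0.4077,0,0,0,0,0.1],[0,0,0,0,0,0,0.1],[0,0,0,0,0,0,0.1]]]'
python3 -m jog '[[[0,0,0.3,0,0,0,0.1],[0,0,0.5,0,0,0,0.1],[0,0,0.5,0,0,0,0.1],[0,0,0.5,0,0,0,0.1],[0,0,0.5,0,0,0,0.1],[0,0,0.4,0,0,0,0.1],[0,0,0.25,0,0,0,0.1],[0,0,0.15,0,0,0,0.1],[0,0,0.1,0,0,0,0.1],[0,0,0,0,0,0,0.1],[0,0,0,0,0,0,0.1]]]'
```

```text
time: 34.85
tool_pos: [646.1, 132.4, 200.4]
tcp_rot: [-180.0, 0.1, -0.0]
ft_force: [-0.5, 0.9, -1.8]
finger_gap: 22.8
time: 36.22
tool_pos: [647.5, 132.3, 42.6]
tcp_rot: [-180.0, -0.1, -0.0]
ft_force: [-0.4, 0.3, -0.7]
finger_gap: 22.8
```

Down 10.3 mm, release, rise, then to the maple lid at about (615,-126.5).

```bash
python3 -m jog '[[[0,0,0.08,0,0,0,0.1],[0,0,0.06,0,0,0,0.1],[0,0,0.04,0,0,0,0.1],[0,0,0.025,0,0,0,0.1],[0,0,0,0,0,0,0.1],[0,0,0,0,0,0,0.1]]]'
python3 -m jog '[[[0,0,0,0,0,0,0.4],[0,0,0,0,0,0,0.6],[0,0,0,0,0,0,1],[0,0,0,0,0,0,1],[0,0,0,0,0,0,1],[0,0,-0.2,0,0,0,1],[0,0,-0.6,0,0,0,1],[0,0,-0.8,0,0,0,1],[0,0,-0.8,0,0,0,1],[0,0,-0.8,0,0,0,1],[0,0,-0.7,0,0,0,1],[0,0,0,0,0,0,1]]]'
python3 -m jog '[[[-0.107,0.863,0,0,0,0,1],[-0.107,0.863,0,0,0,0,1],[-0.107,0.863,0,0,0,0,1],[-0.107,0.863,0,0,0,0,1],[-0.107,0.863,0,0,0,0,1],[-0.107,0.863,0,0,0,0,1],[0,0,0,0,0,0,1],[0,0,0,0,0,0,1],[0,0,0,0,0,0,1]]]'
python3 w.py 615 -126 w7
```

```text
time: 36.98
tool_pos: [646.9, 132.3, 32.2]
tcp_rot: [180.0, 0.0, -0.0]
ft_force: [-3.4, -0.1, 5.0]
finger_gap: 22.4
time: 38.48
tool_pos: [649.3, 132.6, 232.4]
tcp_rot: [-179.9, -0.5, -0.0]
ft_force: [-0.3, 0.5, 1.1]
finger_gap: 85.4
time: 39.6
tool_pos: [614.9, -125.4, 226.3]
tcp_rot: [-180.0, 0.0, 0.1]
ft_force: [-0.3, 0.4, -0.8]
finger_gap: 85.5
tool [ 614.9 -125.4  226.4]
(100, 118, 50) [ 614.9 -128.9   23.9  110.1  886. ]
(74, 83, 55) [ 614.9 -129.1   73.7   78.4 5609. ]
(64, 72.5, 55) [ 614.6 -129.7   81.2   69.9  955. ]
```

```bash
python3 -m jog '[[[0.006,0.018,0.48,0,0,0,1],[0,0,0.48,0,0,0,1],[0,0,0.48,0,0,0,1],[0,0,0.48,0,0,0,1],[0,0,0.4,0,0,0,1],[0,0,0.3,0,0,0,1],[0,0,0.15,0,0,0,1],[0,0,0.03,0,0,0,1],[0,0,0,0,0,0,1]]]'
python3 -m jog '[[[0,0,0,0,0,0,0.5],[0,0,0,0,0,0,0.2],[0,0,0,0,0,0,0.1],[0,0,0,0,0,0,0.1],[0,0,0,0,0,0,0.1],[0,0,0,0,0,0,0.1],[0,0,0,0,0,0,0.1],[0,0,0,0,0,0,0.1]]]' 40
python3 -m jog '[[[0,0,-0.1,0,0,0,0.1],[0,0,-0.2,0,0,0,0.1],[0,0,-0.4,0,0,0,0.1],[0,0,-0.5,0,0,0,0.1],[0,0,-0.5,0,0,0,0.1],[0,0,-0.3,0,0,0,0.1],[0,0,-0.3,0,0,0,0.1],[0,0,0,0,0,0,0.1],[0,0,0,0,0,0,0.1]]]'
```

```text
time: 40.78
tool_pos: [615.6, -127.7, 87.3]
tcp_rot: [180.0, -0.1, -0.0]
ft_force: [0.2, 0.2, -0.4]
finger_gap: 85.3
time: 41.78
tool_pos: [615.3, -127.6, 86.9]
tcp_rot: [180.0, -0.0, -0.0]
ft_force: [-1.2, 0.4, 5.0]
finger_gap: 22.5
time: 42.9
tool_pos: [614.6, -127.3, 200.5]
tcp_rot: [-180.0, 0.1, -0.0]
ft_force: [-0.3, 0.3, -0.7]
finger_gap: 22.9
```

```bash
python3 -m jog '[[[-0.2944,-0.8489,0,0,0,0,0.1],[-0.2944,-0.8489,0,0,0,0,0.1],[-0.2944,-0.8489,0,0,0,0,0.1],[-0.2944,-0.8489,0,0,0,0,0.1],[-0.2944,-0.8489,0,0,0,0,0.1],[-0.2944,-0.8489,0,0,0,0,0.1],[-0.2944,-0.8489,0,0,0,0,0.1],[-0.2944,-0.8489,0,0,0,0,0.1],[-0.2944,-0.8489,0,0,0,0,0.1],[0,0,0,0,0,0,0.1],[0,0,0,0,0,0,0.1],[0,0,0,0,0,0,0.1]]]'
python3 -m jog '[[[0,0,0.3,0,0,0,0.1],[0,0,0.5,0,0,0,0.1],[0,0,0.5,0,0,0,0.1],[0,0,0.4,0,0,0,0.1],[0,0,0.2,0,0,0,0.1],[0,0,0.15,0,0,0,0.1],[0,0,0.1,0,0,0,0.1],[0,0,0.03,0,0,0,0.1],[0,0,0,0,0,0,0.1],[0,0,0,0,0,0,0.1]]]'
```

```text
time: 44.4
tool_pos: [482.9, 253.5, 201.1]
tcp_rot: [180.0, 0.0, -0.1]
ft_force: [0.6, -0.3, -0.1]
finger_gap: 22.7
time: 45.65
tool_pos: [483.1, 254.7, 93.1]
tcp_rot: [-180.0, -0.0, -0.0]
ft_force: [-1.2, 0.3, -1.3]
finger_gap: 22.8
```

Down 6.2 mm, check, release, then check and go to the pad.

```bash
python3 -m jog '[[[0,0,0.05,0,0,0,0.1],[0,0,0.04,0,0,0,0.1],[0,0,0.03,0,0,0,0.1],[0,0,0.01,0,0,0,0.1],[0,0,0,0,0,0,0.1],[0,0,0,0,0,0,0.1]]]'
python3 -m jog '[[[0,0,0,0,0,0,0.4],[0,0,0,0,0,0,0.6],[0,0,0,0,0,0,1],[0,0,0,0,0,0,1],[0,0,0,0,0,0,1],[0,0,-0.2,0,0,0,1],[0,0,-0.6,0,0,0,1],[0,0,-0.8,0,0,0,1],[0,0,-0.7,0,0,0,1],[0,0,-0.5,0,0,0,1],[0,0,0,0,0,0,1],[0,0,0,0,0,0,1]]]'
python3 w.py 482 254 w8
python3 -m jog '[[[0.5483,0.4077,0,0,0,0,1],[0.5483,0.4077,0,0,0,0,1],[0.5483,0.4077,0,0,0,0,1],[0.5483,0.4077,0,0,0,0,1],[0.5483,0.4077,0,0,0,0,1],[0.5483,0.4077,0,0,0,0,1],[0,0,0,0,0,0,1],[0,0,0,0,0,0,1],[0,0,0,0,0,0,1]]]'
python3 w.py 647 132 w9 pad
```

```text
time: 46.4
tool_pos: [482.9, 254.6, 86.9]
tcp_rot: [-180.0, -0.0, -0.0]
ft_force: [-3.6, -1.0, 6.4]
finger_gap: 22.8
time: 47.9
tool_pos: [482.4, 254.4, 225.4]
tcp_rot: [180.0, 0.0, -0.0]
ft_force: [0.4, -1.2, -0.6]
finger_gap: 85.1
tool [482.1 254.3 224.7]
(100, 118, 50) [482.8 252.8  23.9 110.1 890. ]
(74, 83, 55) [ 482.5  252.9   73.9   78.4 5632. ]
(64, 72.5, 55) [480.9 253.6  81.3  69.9 936. ]
time: 49.08
tool_pos: [646.3, 133.0, 225.6]
tcp_rot: [-180.0, 0.1, 0.0]
ft_force: [-0.9, -0.1, -0.3]
finger_gap: 85.5
tool [646.5 133.  225.9]
(45, 62, 50) [646.  130.5  23.9  55.1 625. ]
(20, 27, 55) [ 645.8  130.5   73.9   23.4 4136. ]
```

```bash
python3 -m jog '[[[0,0.01,0.5,0,0,0,1],[0,0,0.6,0,0,0,1],[0,0,0.6,0,0,0,1],[0,0,0.6,0,0,0,1],[0,0,0.5,0,0,0,1],[0,0,0.4,0,0,0,1],[0,0,0.3,0,0,0,1],[0,0,0.2,0,0,0,1],[0,0,0.14,0,0,0,1],[0,0,0.04,0,0,0,1],[0,0,0,0,0,0,1],[0,0,0,0,0,0,1]]]'
python3 -m jog '[[[0,0,0,0,0,0,0.5],[0,0,0,0,0,0,0.2],[0,0,0,0,0,0,0.1],[0,0,0,0,0,0,0.1],[0,0,0,0,0,0,0.1],[0,0,0,0,0,0,0.1],[0,0,0,0,0,0,0.1],[0,0,0,0,0,0,0.1]]]' 40
python3 -m jog '[[[0,0,-0.1,0,0,0,0.1],[0,0,-0.3,0,0,0,0.1],[0,0,-0.6,0,0,0,0.1],[0,0,-0.6,0,0,0,0.1],[0,0,-0.6,0,0,0,0.1],[0,0,-0.5,0,0,0,0.1],[0,0,-0.4,0,0,0,0.1],[0,0,-0.2,0,0,0,0.1],[0,0,0,0,0,0,0.1],[0,0,0,0,0,0,0.1]]]'
```

```text
time: 50.62
tool_pos: [647.7, 131.7, 32.7]
tcp_rot: [-180.0, -0.1, -0.0]
ft_force: [0.5, 0.4, -0.6]
finger_gap: 85.8
time: 51.62
tool_pos: [647.4, 131.7, 32.2]
tcp_rot: [-180.0, -0.0, -0.0]
ft_force: [1.1, -0.3, 2.4]
finger_gap: 22.5
time: 52.88
tool_pos: [646.5, 131.6, 195.6]
tcp_rot: [180.0, 0.1, -0.0]
ft_force: [0.3, -0.6, -1.0]
finger_gap: 22.5
```

```bash
python3 -m jog '[[[-0.106,0.864,0,0,0,0,0.1],[-0.106,0.864,0,0,0,0,0.1],[-0.106,0.864,0,0,0,0,0.1],[-0.106,0.864,0,0,0,0,0.1],[-0.106,0.864,0,0,0,0,0.1],[-0.106,0.864,0,0,0,0,0.1],[0,0,0,0,0,0,0.1],[0,0,0,0,0,0,0.1],[0,0,0,0,0,0,0.1]]]'
python3 -m jog '[[[0,0,0.3,0,0,0,0.1],[0,0,0.5,0,0,0,0.1],[0,0,0.5,0,0,0,0.1],[0,0,0.4,0,0,0,0.1],[0,0,0.2,0,0,0,0.1],[0,0,0.1,0,0,0,0.1],[0,0,0.08,0,0,0,0.1],[0,0,0,0,0,0,0.1],[0,0,0,0,0,0,0.1]]]'
```

```text
time: 54.0
tool_pos: [615.2, -126.3, 196.5]
tcp_rot: [-180.0, 0.0, 0.1]
ft_force: [-0.2, 0.2, -0.8]
finger_gap: 22.5
time: 55.12
tool_pos: [615.7, -127.7, 93.8]
tcp_rot: [180.0, -0.1, -0.0]
ft_force: [-0.2, -0.3, -0.6]
finger_gap: 22.6
```

```bash
python3 -m jog '[[[0,0,0.05,0,0,0,0.1],[0,0,0.04,0,0,0,0.1],[0,0,0.03,0,0,0,0.1],[0,0,0.015,0,0,0,0.1],[0,0,0,0,0,0,0.1],[0,0,0,0,0,0,0.1]]]'
python3 -m jog '[[[0,0,0,0,0,0,0.4],[0,0,0,0,0,0,0.6],[0,0,0,0,0,0,1],[0,0,0,0,0,0,1],[0,0,0,0,0,0,1],[0,0,-0.2,0,0,0,1],[0,0,-0.6,0,0,0,1],[0,0,-0.8,0,0,0,1],[0,0,-0.7,0,0,0,1],[0,0,-0.5,0,0,0,1],[0,0,0,0,0,0,1],[0,0,0,0,0,0,1]]]'
python3 w.py 615 -127 w10
python3 - <<'E'
from h import *
for n in("top","scene"):
    p,d=snapshot(n); W=cloud(n,d); cv2.imwrite(f"pics/end{n}.png",p[:,:,::-1])
    for b,xy in dict(maple=(482,254),padauk=(480,15),walnut=(615,-127),chequer=(440,-274)).items():
        o=[]
        for a in((100,118,50),(74,83,55)):
            try: o.append(blob(W,xy,*a))
            except Exception: o.append("none")
        print(n,b,*o)
E
```

```text
time: 55.88
tool_pos: [615.4, -127.5, 87.1]
tcp_rot: [180.0, -0.0, -0.0]
ft_force: [-3.9, 0.9, 5.8]
finger_gap: 22.6
time: 57.38
tool_pos: [615.0, -127.4, 225.6]
tcp_rot: [-180.0, 0.0, -0.0]
ft_force: [-0.5, 0.3, -0.7]
finger_gap: 85.3
tool [ 614.6 -127.3  224.8]
(100, 118, 50) [ 614.5 -129.2   23.8  110.1  884. ]
(74, 83, 55) [ 614.1 -129.1   74.1   78.4 5611. ]
(64, 72.5, 55) [ 614.6 -129.5   81.2   70.   972. ]
top maple [485.6 253.4  23.8 109.3 143. ] [485.6 253.3  74.5  78.  998. ]
top padauk [ 0.  0.  0. nan  0.] [ 0.  0.  0. nan  0.]
top walnut [ 616.7 -128.    24.   109.6  134. ] [ 617.1 -128.    73.8   78.1  949. ]
top chequer [ 441.3 -274.4   23.3  109.4  139. ] [ 441.4 -274.2   74.8   78.1  699. ]
scene maple [482.3 255.5  24.4 109.3 176. ] [ 482.   256.9   76.7   78.2 1176. ]
scene padauk [477.6  14.8  25.3 109.5 127. ] [477.2  16.3  74.6  78.4 803. ]
scene walnut [ 614.1 -125.5   23.8  109.3  124. ] [ 614.5 -126.1   75.    78.3  766. ]
scene chequer [ 439.4 -273.2   25.2  109.3   94. ] [ 439.9 -272.6   76.6   78.8  542. ]
  return _methods._mean(a, axis=axis, dtype=dtype,
  ret = ret.dtype.type(ret / rcount)
```

View pics/endscene.png

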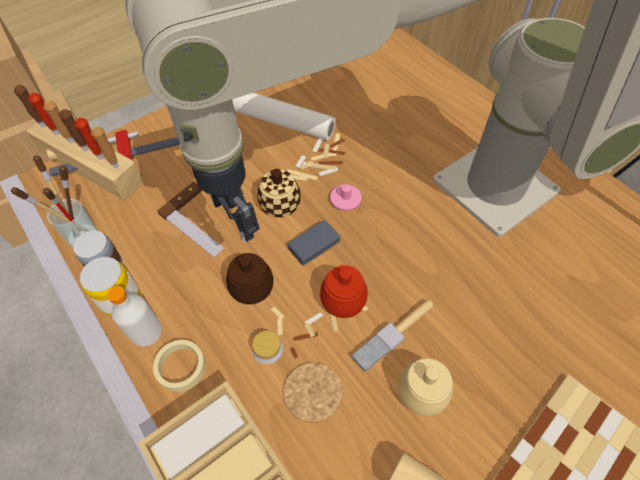

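All four boxes carry the lid of their own wood: chequer (279,190), walnut (250,275), padauk (344,290) and maple (427,385). They are level and seated at z≈110, and the gripper is clear. Handing in.

```bash
python3 -c "
from bench import job
print(job.hand_in())"
```

```text
the job is handed in; nothing more can be done
None
```

All four lids are now on the boxes of their own wood, and I handed the job in at about 57 s. I did it as two swaps over the cork pad, chequer with padauk and then walnut with maple. No lid was dropped or touched the bare bench, and I left the pink look-alikes alone.

- **Seating:** from the wrist camera, every knob top read 110.1 mm and every flange top 78.4–78.8 mm, the same as fully seated lids at the start. Each lid touched down at the expected height with only about 6 N.
- **Position:** all four lids ended within about 4 mm of where the original lids sat. I did not measure the final lid-to-box offset of every pair separately. The wrist camera's rough rim fits agreed with the lids to within about 2 mm. The last scene picture shows all the boxes upright in place and the gripper clear.
- **Disagreements:** the cameras differed from each other by 2–4 mm, so I averaged them. In the last top view the arm hid the padauk box, so that box was checked only in the scene and wrist views.

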